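# Load the keyed desk trays and stack them shut

## Task

Tidy the small things into the stacking desk trays. First lift the white lid off the blue tray and lay it flat on the cork mat; then put whatever batteries and USB stick there are into the grey bottom tray, and stack the blue tray fully home on the grey one, its notch over the grey tray's orange key. Put the eraser and sharpener, if there, in the blue tray, and close the stack with the lid, flush, its notch over the blue tray's key; leave the binder clip out, and do not knock over the mug or the correction-fluid bottle.

Things in the scene. Friction and masses are not known exactly. Their poses are not given: they have to be found in the camera images.
- bottom_tray: Light grey tray fixed to the desk; the stack is built on it. Origin: centre of the underside; x along the length to the keyed end, y across, z up. Outside 146 (x) by 68 (y) mm, rim at z = 34; inside 134 by 60, inner floor at z = 8; walls 4 (long) and 6 mm (ends). An orange key stands on the rim of the +x end. (It too has a notch, unused.)
- blue_tray: Blue loose tray, 160 g, on the desk with the lid on it at the start. Origin, axes and sizes as the grey tray, key included. Below it a foot 130 by 56 mm, z = 0 to 4, enters the mouth of the tray below with 2 mm to spare all round; the walls (from z = 4) rest on the rim below: seated, its origin is 30 mm above the other's. Grip it from above across its 68 mm width.
- lid: White loose lid, 90 g. Origin: centre of the underside; x along the length to the notched end, z up. Foot 130 by 56 mm, z = 0 to 4, as the tray's; plate 146 by 68 mm, z = 4 to 10; on top a grip bar along x, 70 long, 12 thick (y), z = 10 to 34. Seated, its origin is 30 mm above the tray's, as at the start on the blue tray.
- bottom_key (a point): Foot of the grey tray's orange key, mid +x end, at rim height (x = 71, z = 34 mm in the tray's frame). The key is 14 mm wide (y), 4 mm thick (x) and rises 8 mm above the rim.
- blue_notch (a point): Middle of the blue tray's notch, at its lower edge (x = 71, z = 4 mm in the tray's frame); falls on bottom_key when seated. The notch, in the +x end wall right below the tray's own key, is 18 mm wide and 10 mm high. Turned end for end the tray rides up on the key below.
- blue_key (a point): Foot of the blue tray's orange key, mid +x end, at rim height (x = 71, z = 34 mm in its frame); same size as the grey tray's key.
- lid_notch (a point): Middle of the lid's notch at the plate's underside (x = 71, z = 4 mm in the lid's frame); falls on blue_key when seated. The notch is 18 mm wide and cut 6 mm into the +x end, through the plate; an orange mark lies beside it.
- mat: Cork mat fixed on the desk, 100 (x) by 180 (y) mm, 3 mm thick, empty. Origin: centre of its underside.
- battery_a: AA battery, green and white, 15 mm thick (17 mm to the fingers), 50 mm along its y axis, lying. Origin at the middle of its underside at the start, 7 mm from its axis; it can roll. May be absent.
- battery_b: AA battery, red and white, 15 mm thick (17 mm to the fingers), 50 mm along its y axis, lying. Origin as battery_a. May be absent.
- usb_stick: Blue USB stick, 18 (x) by 52 (y) by 8 (z) mm, lying. Origin: centre of the underside. May be absent.
- eraser: Blue and white rubber eraser, 21 (x) by 45 (y) by 12 (z) mm. Origin: centre of the underside. May be absent.
- sharpener: Small grey metal pencil sharpener, 16 (x) by 25 (y) by 13 (z) mm. Origin: centre of the underside. May be absent.
- binder_clip: Black binder clip, 54 by 32 by 14 mm with its wires, among the small things; not wanted in the trays.
- mug: Cream mug, 101 mm tall, standing at the left of the desk. Origin: underside; z up.
- correction_bottle: Small white bottle with a black cap, 30 mm across, 64 mm tall, standing beyond the cork mat to the left. Origin: underside; z up.

How it is judged:
By the outcome, as a careful person would: the job done as asked, in the order asked, and still so for the second after the job is handed in, with the robot touching nothing.
Of battery_a, battery_b, usb_stick, eraser, sharpener only 3 to 5 are there at a start; the rules pass over those that are not, and their reading is None.
At some moment in a run one of usb_stick, eraser, sharpener may be knocked a few centimetres aside while the robot is not near it.
Once in a run the grip may slacken for a moment while it holds something.
It also fails if it takes over 210 s, if anything falls off the work surface, if the arm or the gripper's body presses on something with over 40 N, if the wrist force passes 120 N, or if a joint passes its speed limit or range.

## Robot

A 6-joint arm with a two-finger parallel gripper is mounted at the origin on a cart in front of the work surface, level with it; the furniture and walls round the work are solid. World frame = base frame: x ahead of the robot, y to its left, z up, the work surface at z = 0. Lengths are in mm, angles in rad, forces in N, time in s.
With the tool pointing down it reaches from about 275 to 750 mm from the base axis. Payload 10.2 kg.
Tool frame: the origin (TCP) lies where the fingers leave the gripper's body, on its centre line; the fingertips stand 73 mm ahead of it and the grasp point (between the pads) lies 54 mm ahead of it; z points along the fingers, y is the line along which they close (so a half turn about z gives the same grasp; the last joint's range is limited). The gripper opens to 85 mm and grips with 20 to 120 N. Pads are 22 mm wide; open, the fingers measure 114 mm over their backs; the gripper's body (76 mm by 85 mm) begins 54 mm behind the grasp point. The pads swing forward as they close: fully open they stand 13 mm farther back than shut.
Start: joints at [1.092, 0.313, 1.498, -0, 1.331, -0.223], TCP at [132.848, 507.92, 303.894] pointing down, gripper open.
Joint ranges: [-2.94, 2.94], [-0.97, 2.17], [0.19, 2.56], [-1.23, 4.37], [0.02, 3.11], [-2.88, 2.88]. Speed limits (rad/s): [2.39, 2.39, 3.01, 3.14, 3.14, 3.14].

## Interface

Orientations are given as a unit quaternion [w, x, y, z].
In Python, from rig import ctrl gives the robot as it stands.
- The arm moves only by the shell command python3 -m creep 'ROWS' [OPENING] [FORCE]. ROWS is JSON, a list that holds one entry, the list of rows, each a list of 6 numbers: the shift along the world's x, y, z in units of 25 mm (1.0 is 25 mm), then the turn, a rotation vector about the world's x, y, z in units of 5 degrees (1.0 is 5 degrees). In form: [[[x, y, z, ax, ay, az], ...]]. A call has 1 to 20 rows; each row is the pose to reach, as a shift and turn from the pose commanded when the call began; what a row does not reach only later rows make up. A row lasts 1/12 s, in which the tool goes at most 41.7 mm and 7.16 degrees, less where a joint would pass 70% of its speed; a pose out of reach is approached as far as the arm can. A call with a gripper value outside its range is refused whole. OPENING is the finger opening in mm, from 0 to 85.4, set as the call begins (- or left out, the last holds). The fingers move at their own pace and stop on an object; FORCE is the grip in N (left out, the last holds). Time passes only in rows, so rows that repeat a pose let the fingers close. It gives the time, the measured TCP pose, the force, the opening and the grip force at its end, in the units of the state.
- ctrl.sense(): the state, without advancing time (a new reading comes with each control period).
- ctrl.capture(name): name is "scene" or "top" or "wrist"; returns a dict with "image" (400x640x3 uint8, red, green, blue), "fx", "fy", "cx", "cy" (pixels), "R" (3x3) and "t" (3): a world point X has camera coordinates R X + t. Camera axes: x right, y down, z forward; pixel columns grow to the right and rows downward; lengths in mm; the calibration is good to about 2 mm. A picture is of the moment at which its call begins. There is no depth.
- ctrl.finish_job(): hands the job in; it is judged then, once.
The state is a dict: "time_s": time; "joints": joint angles; "dq": joint speeds; "tau": joint torques, N m; "eef_pos": TCP position; "ee_rot": TCP orientation; "force": force on the tool from outside, world axes, zero at the start; "wrist_torque": the same for the moment, N m; "grip_width": opening from 0.0 (shut) to 1.0 (fully open); "grip_force": force on a finger pad.
Only numpy, scipy, OpenCV 4.12 (cv2) and the standard library are available. Lean on these libraries where they do the work, as an engineer would, in place of code of your own. Each camera call takes 0.05 s, during which the arm holds its last target. There are 200 camera calls.

## Working session

There is one attempt and no reset: what is moved stays moved. The work goes in short steps, Python scripts to look and compute and a shell command to move; the robot and the scene stay as the last step left them, time stands still between calls to the robot, and variables do not carry over. Pictures are saved under pics/ and viewed, at most 14 in all, crops included, and the job is handed in when it is done.

```bash
ls; mkdir -p pics
cat > h.py <<'E'
import numpy as np, cv2
from rig import ctrl
def cap(n,f=None):
    c=ctrl.capture(n)
    if f: cv2.imwrite('pics/'+f,cv2.cvtColor(np.asarray(c['image']),cv2.COLOR_RGB2BGR))
    return c
def ray(c,u,v,z):
    R=np.array(c['R']);t=np.array(c['t']);o=-R.T@t
    d=R.T@np.array([(u-c['cx'])/c['fx'],(v-c['cy'])/c['fy'],1])
    return o+d*(z-o[2])/d[2]
def proj(c,X):
    p=np.array(c['R'])@np.array(X)+np.array(c['t']);return c['fx']*p[0]/p[2]+c['cx'],c['fy']*p[1]/p[2]+c['cy']
E
python3 - <<'E'
from h import *
c=cap('top','top0.png');s=cap('scene','scene0.png')
print(ctrl.sense())
for k in (c,s): print(k['fx'],np.array(k['R']).round(3),k['t'])
E
```

```text
pics
{'time_s': 0.1, 'joints': array([ 1.09160301e+00,  3.13411235e-01,  1.49830438e+00, -1.41388804e-06,
        1.33099119e+00, -2.23410396e-01]), 'dq': array([-0.00026949, -0.00259662, -0.0025765 ,  0.00094602, -0.00221792,
       -0.00147491]), 'tau': array([ 2.87229508e-03, -4.12898898e+01, -2.60141534e+01, -1.72762007e-04,
        3.03978341e-03, -1.22646929e-05]), 'eef_pos': array([132.78385767, 507.79943137, 303.40481445]), 'ee_rot': array([-1.91056313e-04,  1.27542920e-01,  9.91832896e-01, -5.23288492e-04]), 'force': array([-0.55617678,  0.39098779, -0.23240448]), 'wrist_torque': array([ 0.01348811, -0.04964467,  0.00957098]), 'grip_force': 0.0, 'grip_width': 0.9980482014189775}
422.13265344080605 [[-0.    -1.     0.013]
 [-0.98  -0.002 -0.197]
 [ 0.197 -0.012 -0.98 ]] [  58.78585766  585.84050615 1318.28431583]
512.3571777522227 [[ 0.747 -0.665  0.008]
 [-0.493 -0.561 -0.665]
 [ 0.446  0.492 -0.747]] [-395.03404654  380.80284855 1083.36823074]
```

View pics/top0.png

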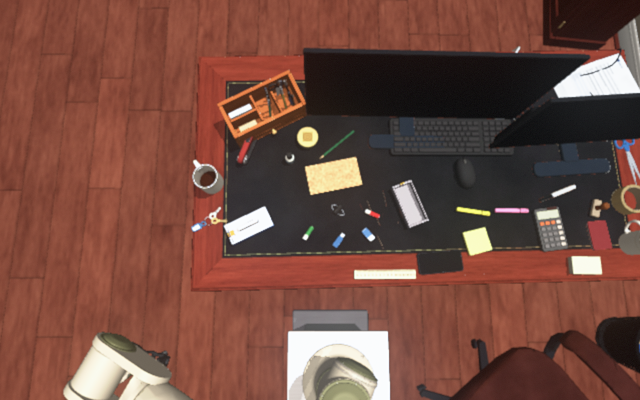

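View pics/scene0.png

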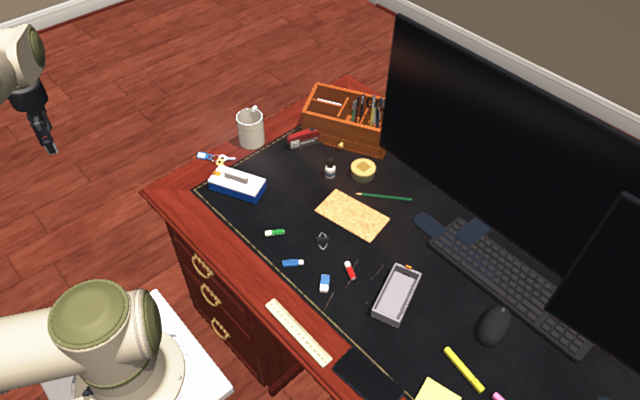

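The top view shows the lid and blue tray at (248,225), the grey tray at (410,203) and the mat at (333,176). Green battery is at (308,233), red at (372,213), the blue items at (338,240) and (368,234), and the clip at (338,210). Next I'll zoom in on the small things and measure them.

Run:
```python
from h import *
c=cap('top');im=cv2.cvtColor(np.asarray(c['image']),cv2.COLOR_RGB2BGR)
a=cv2.resize(im[195:260,215:315],None,fx=8,fy=8,interpolation=cv2.INTER_CUBIC)[:,:800]
s=cv2.cvtColor(np.asarray(ctrl.capture('scene')['image']),cv2.COLOR_RGB2BGR)
b=cv2.resize(im[180:262,290:440],None,fx=5.3,fy=5.3,interpolation=cv2.INTER_CUBIC)
cv2.imwrite('pics/cropb.png',b[:600,:800])
for n,u,v,z in [('lid',248,225,40),('grey',410,203,34),('mat',333,176,3),('ba',308,233,7),('usb',338,240,8),('er',368,234,10),('bb',372,213,7),('clip',338,210,7),('mug',206,177,100),('bottle',290,158,64)]:
    print(n,ray(c,u,v,z).round())
```

```text
lid [483. 290.  40.]
grey [ 558. -242.   34.]
mat [657.  11.   3.]
ba [461.  96.   7.]
usb [438.  -4.   8.]
er [ 457. -103.   10.]
bb [ 528. -119.    7.]
clip [538.  -5.   7.]
mug [628. 419. 100.]
bottle [702. 156.  64.]
```

View pics/cropb.png

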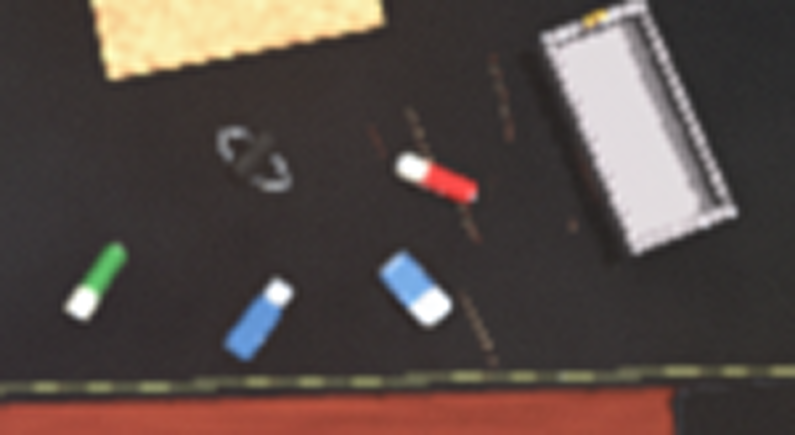

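The crop shows the green battery, USB stick (white plug upper right), eraser, red battery and clip. I see no sharpener. The grey tray's orange key is at its far, upper-left end. Next I'll get the orientations.

```bash
cat >> h.py <<'E'
def blobs(c,lo,hi,zs,box=None,amin=20,name=''):
    im=cv2.cvtColor(np.asarray(c['image']),cv2.COLOR_RGB2HSV)
    m=cv2.inRange(im,np.array(lo),np.array(hi))
    if box: k=np.zeros_like(m);k[box[1]:box[3],box[0]:box[2]]=1;m*=k
    for q in cv2.findContours(m,cv2.RETR_EXTERNAL,cv2.CHAIN_APPROX_NONE)[0]:
        if cv2.contourArea(q)<amin: continue
        P=np.array([ray(c,u,v,zs)[:2] for u,v in q[:,0]],np.float32)
        r=cv2.minAreaRect(P);B=cv2.boxPoints(r);e=[B[1]-B[0],B[2]-B[1]];L=max(e,key=np.linalg.norm)
        mm=cv2.moments(q);print(name,'px',round(mm['m10']/mm['m00']),round(mm['m01']/mm['m00']),'ctr',np.round(r[0],1),'size',np.round(r[1]),'longdir',round(float(np.degrees(np.arctan2(L[1],L[0])))%180,1))
E
python3 - <<'E'
from h import *
c=cap('top')
blobs(c,[0,0,140],[179,60,255],40,(222,205,276,246),5,'lid')
blobs(c,[5,150,150],[25,255,255],34,(222,205,276,246),1,'lidmark')
blobs(c,[0,0,80],[179,60,255],34,(385,175,432,232),50,'grey')
blobs(c,[10,100,150],[30,255,255],34,(385,175,432,195),1,'greykey')
blobs(c,[10,40,120],[35,255,255],3,(300,150,366,198),50,'mat')
blobs(c,[0,0,110],[179,255,255],8,(300,222,320,242),10,'ba')
blobs(c,[0,0,110],[179,255,255],8,(325,230,350,250),10,'usb')
blobs(c,[0,0,110],[179,255,255],8,(357,224,380,244),10,'er')
blobs(c,[0,0,110],[179,255,255],8,(360,205,384,221),10,'bb')
im=cv2.cvtColor(np.asarray(c['image']),cv2.COLOR_RGB2BGR)
cv2.imwrite('pics/cropa.png',cv2.resize(im[200:250,190:290],None,fx=8,fy=8,interpolation=cv2.INTER_CUBIC))
E
```

```text
lid px 249 225 ctr [483.8 289.2] size [ 72. 148.] longdir 115.4
grey px 410 204 ctr [ 558.1 -241.5] size [151.  74.] longdir 21.0
greykey px 402 183 ctr [ 626.4 -217.2] size [ 2. 10.] longdir 134.6
mat px 333 175 ctr [659.6  11.1] size [103. 183.] longdir 101.4
ba px 308 233 ctr [460.9  95.5] size [17. 52.] longdir 141.6
usb px 338 240 ctr [438.5  -6.2] size [21. 52.] longdir 135.0
er px 368 234 ctr [ 457.6 -103.5] size [46. 24.] longdir 44.3
bb px 372 213 ctr [ 527.4 -118.3] size [54. 17.] longdir 63.1
```

View pics/cropa.png

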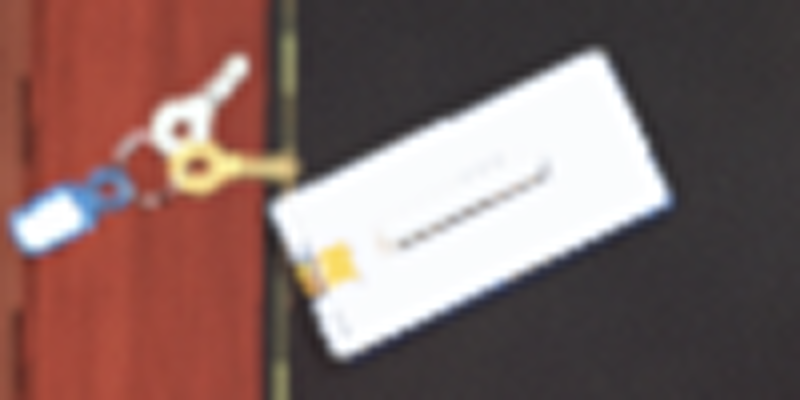

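The lid's orange notch mark is at the left end (crop ~(335,262), about 231,233 in the full image), so lid and blue tray yaw ≈115.4°, and grey tray yaw ≈21°. Moving above the lid for a close look.

```bash
R='';python3 -m creep '[[[14.04,-8.74,-4,0,0,-10],[14.04,-8.74,-4,0,0,-10],[14.04,-8.74,-4,0,0,-10],[14.04,-8.74,-4,0,0,-10],[14.04,-8.74,-4,0,0,-10],[14.04,-8.74,-4,0,0,-10],[14.04,-8.74,-4,0,0,-10],[14.04,-8.74,-4,0,0,-10],[14.04,-8.74,-4,0,0,-10],[14.04,-8.74,-4,0,0,-10],[14.04,-8.74,-4,0,0,-10],[14.04,-8.74,-4,0,0,-10],[14.04,-8.74,-4,0,0,-10],[14.04,-8.74,-4,0,0,-10],[14.04,-8.74,-4,0,0,-10],[14.04,-8.74,-4,0,0,-10]]]' 50
python3 - <<'E'
from h import *
c=cap('wrist','w1.png');print(np.array(c['R']).round(2),(-np.array(c['R']).T@c['t']).round())
E
```

```text
time_s: 1.58
eef_pos: [483.0, 290.4, 204.4]
ee_rot: [0.0, 0.534, 0.845, 0.0]
force: [0.0, -0.5, -0.4]
grip_width: 0.586
grip_force: 0.0
[[ 0.9   0.43  0.  ]
 [ 0.41 -0.86  0.3 ]
 [ 0.13 -0.27 -0.95]] [450. 360. 275.]
```

View pics/w1.png

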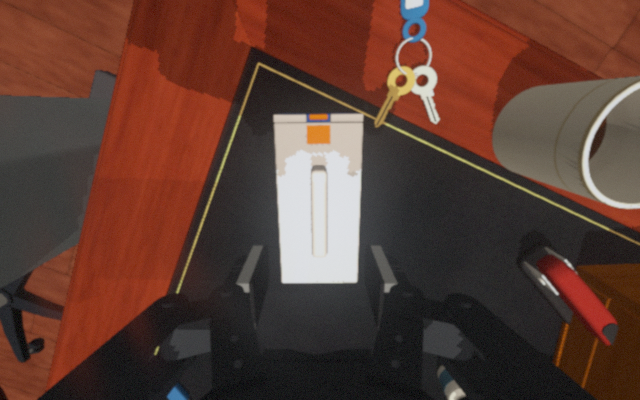

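The wrist view shows the lid at columns 274–363 and rows 115–283, with the notch at the top (318,118) and the bar at (319,168)–(319,257). It is lined up with the fingers.

Run:
```python
from h import *
c=cap('wrist')
P=[ray(c,u,v,40)[:2] for u,v in [(274,116),(363,116),(357,283),(281,283)]]
print(np.round(P,1),np.mean(P,0).round(1)); d=(P[0]+P[1]-P[2]-P[3]);print(np.degrees(np.arctan2(d[1],d[0])))
B=[ray(c,319,168,64)[:2],ray(c,319,257,64)[:2]];print(np.round(B,1),np.mean(B,0))
s=ctrl.sense();w=s['ee_rot'];print(s['eef_pos'],np.degrees(2*np.arctan2(w[1],w[2])))
```

```text
[[424.6 340. ]
 [485.1 368.8]
 [548.2 239.1]
 [486.7 209.8]] [486.1 289.4]
115.71968542162006
[[470.  323. ]
 [500.5 259.4]] [485.26836554 291.18618018]
[483.30699607 290.03289016 204.26029707] 64.58998337314712
```

```bash
python3 -m creep '[[[0.06,0,-1.5,0,0,0],[0.06,0,-2.6,0,0,0],[0.06,0,-3.3,0,0,0],[0.06,0,-3.48,0,0,0],[0.06,0,-3.48,0,0,0]]]' 40
python3 -m creep '[[[0,0,0,0,0,0],[0,0,0,0,0,0],[0,0,0,0,0,0],[0,0,0,0,0,0],[0,0,0,0,0,0],[0,0,0,0,0,0],[0,0,0,0,0,0],[0,0,0,0,0,0]]]' 5 60
python3 -m creep '[[[0,0,0.2,0,0,0],[0,0,0.5,0,0,0],[0,0,1,0,0,0],[0,0,1.5,0,0,0],[0,0,2,0,0,0],[0,0,2,0,0,0]]]'
```

```text
time_s: 2.1
eef_pos: [484.9, 289.5, 116.2]
ee_rot: [-0.001, 0.535, 0.845, -0.001]
force: [-0.3, 0.0, 0.5]
grip_width: 0.469
grip_force: 0.0
time_s: 2.77
eef_pos: [486.0, 289.8, 118.6]
ee_rot: [0.001, 0.535, 0.845, 0.001]
force: [-0.8, 0.2, 7.1]
grip_width: 0.118
grip_force: 60.6
time_s: 3.27
eef_pos: [486.2, 289.8, 169.8]
ee_rot: [0.001, 0.535, 0.845, 0.002]
force: [0.4, 0.0, -1.2]
grip_width: 0.122
grip_force: 59.6
```

```bash
python3 -m creep '[[[1,-1.6,0,0,0,-0.5],[2,-3.2,0,0,0,-1],[3,-4.8,0,0,0,-1.5],[4,-6.4,0,0,0,-2],[5,-8,0,0,0,-2.5],[6,-9.6,0,0,0,-2.86],[6.6,-10.6,0,0,0,-2.86],[6.96,-11.16,0,0,0,-2.86],[6.96,-11.16,0,0,0,-2.86],[6.96,-11.16,0,0,0,-2.86]]]'
python3 - <<'E'
from h import *
c=cap('wrist');P=cap('top','t2.png')
cv2.imwrite('pics/w2.png',cv2.cvtColor(np.asarray(c['image']),cv2.COLOR_RGB2BGR));print(ctrl.sense()['eef_pos'])
E
```

```text
time_s: 4.1
eef_pos: [659.6, 8.6, 166.0]
ee_rot: [-0.0, 0.637, 0.771, -0.0]
force: [-0.2, 0.6, -0.8]
grip_width: 0.123
grip_force: 59.5
[658.88018267  11.01049824 166.40854028]
```

View pics/w2.png

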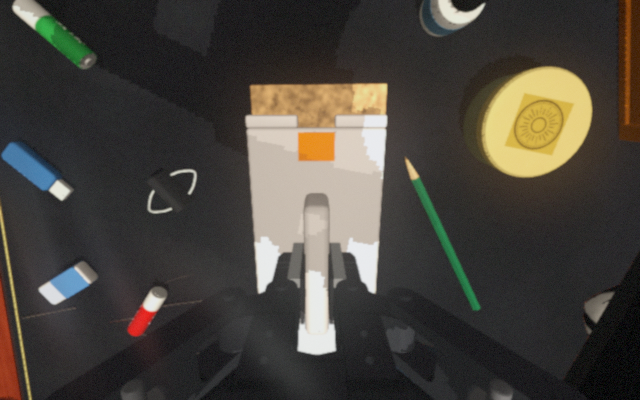

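The wrist view shows the lid held square over the mat, notch end toward +y (image top, row 120). Lowering it.

```bash
python3 -m creep '[[[0,0,-1,0,0,0],[0,0,-2,0,0,0],[0,0,-2.6,0,0,0],[0,0,-2.8,0,0,0],[0,0,-2.9,0,0,0],[0,0,-2.95,0,0,0],[0,0,-2.98,0,0,0],[0,0,-3,0,0,0],[0,0,-3,0,0,0]]]'
```

```text
time_s: 4.95
eef_pos: [659.6, 10.5, 92.7]
ee_rot: [0.001, 0.636, 0.772, 0.0]
force: [0.1, 0.1, -0.7]
grip_width: 0.119
grip_force: 64.1
```

```bash
python3 -m creep '[[[0,0,-0.06,0,0,0],[0,0,-0.12,0,0,0],[0,0,-0.12,0,0,0]]]'
```

```text
time_s: 5.2
eef_pos: [659.7, 10.4, 91.6]
ee_rot: [0.001, 0.636, 0.772, 0.0]
force: [-7.7, 0.5, 17.1]
grip_width: 0.119
grip_force: 66.7
```

```bash
python3 -m creep '[[[0,0,0,0,0,0],[0,0,0,0,0,0],[0,0,0,0,0,0],[0,0,0,0,0,0],[0,0,0.5,0,0,0],[0,0,1.5,0,0,0],[0,0,3,0,0,0],[0,0,4,0,0,0]]]' 34
python3 -m creep '[[[-1,-1,0,0,0,-1.5],[-2,-2,0,0,0,-3],[-3,-3,0,0,0,-4.5],[-4,-4,0,0,0,-6],[-5,-5,0,0,0,-7.6],[-5.3,-5.15,0,0,0,-7.6],[-5.3,-5.15,0,0,0,-7.6],[-5.3,-5.15,0,0,0,-7.6]]]'
python3 - <<'E'
from h import *
t=cap('top');c=cap('wrist','w3.png');print(ctrl.sense()['eef_pos'])
blobs(t,[0,0,110],[179,60,255],20,(300,145,366,200),50,'lid')
for n,b in [('ba',(300,222,320,242)),('usb',(325,230,350,250)),('er',(357,224,380,244))]:
  blobs(t,[0,0,110],[179,255,255],8,b,10,n)
a=cv2.cvtColor(np.asarray(t['image']),cv2.COLOR_RGB2BGR)[140:260,280:440]
cv2.imwrite('pics/t3.png',np.hstack([cv2.resize(a,(400,300)),cv2.resize(cv2.imread('pics/w3.png'),(400,250)).copy() if 0 else cv2.copyMakeBorder(cv2.resize(cv2.imread('pics/w3.png'),(400,250)),0,50,0,0,0)]))
E
```

```text
time_s: 5.87
eef_pos: [659.7, 10.4, 192.7]
ee_rot: [0.001, 0.636, 0.772, 0.001]
force: [-0.3, 0.1, 1.3]
grip_width: 0.4
grip_force: 0.0
time_s: 6.53
eef_pos: [527.2, -118.4, 189.8]
ee_rot: [0.001, 0.852, 0.523, 0.0]
force: [0.9, 0.2, -0.4]
grip_width: 0.4
grip_force: 0.0
[ 527.60749109 -117.74070192  189.30439069]
lid px 334 175 ctr [656.5  10.6] size [ 70. 148.] longdir 101.3
ba px 308 233 ctr [462.   95.9] size [17. 51.] longdir 146.6
usb px 338 240 ctr [438.3  -6.3] size [17. 53.] longdir 141.8
er px 368 234 ctr [ 459.3 -103.8] size [63. 75.] longdir 90.1
```

View pics/t3.png

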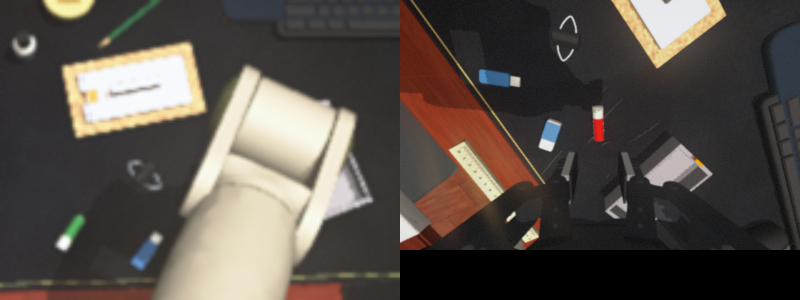

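The left half shows the lid flat on the mat. In the wrist half, the red battery is at full-image (317,200), between the fingers and nearly aligned. Now measuring it, and the other items in view.

Run:
```python
from h import *
c=cap('wrist')
blobs(c,[0,0,130],[179,255,255],10,(295,155,340,235),40,'bb')
blobs(c,[0,0,130],[179,255,255],8,(215,180,270,250),60,'er')
blobs(c,[0,0,130],[179,255,255],6,(120,100,200,150),60,'usb')
```

```text
bb px 317 198 ctr [ 528.2 -118.2] size [50. 14.] longdir 65.5
er px 239 217 ctr [ 457.8 -102.3] size [47. 21.] longdir 41.8
usb px 184 130 ctr [456.1 -16.3] size [12. 12.] longdir 53.8
usb px 149 125 ctr [433.7   0. ] size [17. 38.] longdir 145.0
```

```bash
python3 -m creep '[[[0.04,0,-1.5,0,0,0.5],[0.04,0,-3,0,0,0.5],[0.04,0,-3.8,0,0,0.5],[0.04,0,-4.2,0,0,0.5],[0.04,0,-4.2,0,0,0.5]]]' 30
python3 -m creep '[[[0,0,-0.08,0,0,0],[0,0,-0.16,0,0,0],[0,0,-0.2,0,0,0],[0,0,-0.2,0,0,0]]]'
```

```text
time_s: 7.1
eef_pos: [527.6, -117.5, 82.1]
ee_rot: [-0.001, 0.84, 0.542, -0.001]
force: [-0.7, 0.7, 0.4]
grip_width: 0.351
grip_force: 0.0
time_s: 7.43
eef_pos: [528.2, -118.4, 79.7]
ee_rot: [0.001, 0.841, 0.541, 0.0]
force: [-0.2, 0.7, 0.5]
grip_width: 0.352
grip_force: 0.0
```

```bash
python3 -m creep '[[[0,0,-0.06,0,0,0],[0,0,-0.12,0,0,0],[0,0,-0.16,0,0,0],[0,0,-0.16,0,0,0]]]'
python3 -m creep '[[[0,0,0,0,0,0],[0,0,0,0,0,0],[0,0,0,0,0,0],[0,0,0,0,0,0],[0,0,0,0,0,0],[0,0,0,0,0,0]]]' 8 35
```

```text
time_s: 7.77
eef_pos: [527.8, -118.3, 74.7]
ee_rot: [-0.0, 0.841, 0.541, -0.0]
force: [-0.5, -0.4, -0.5]
grip_width: 0.355
grip_force: 0.0
time_s: 8.27
eef_pos: [527.9, -118.4, 75.0]
ee_rot: [0.0, 0.841, 0.541, 0.0]
force: [-0.3, -0.1, 2.2]
grip_width: 0.18
grip_force: 34.4
```

```bash
python3 -m creep '[[[0,0,0.5,0,0,0],[0,0,1.5,0,0,0],[0,0,3,0,0,0],[0.6,-1,4,0,0,1.4],[1.2,-2,4,0,0,2.8],[1.8,-3,4,0,0,4.2],[2.4,-4,4,0,0,5.6],[2.63,-4.38,4,0,0,7],[2.63,-4.38,4,0,0,8.4],[2.63,-4.38,4,0,0,9.1],[2.63,-4.38,4,0,0,9.1],[2.63,-4.38,4,0,0,9.1]]]' - 60
python3 - <<'E'
from h import *
c=cap('wrist','w4.png')
E
```

```text
time_s: 9.27
eef_pos: [593.5, -227.7, 174.7]
ee_rot: [-0.0, 0.567, 0.824, 0.0]
force: [0.8, 0.2, -0.7]
grip_width: 0.168
grip_force: 59.2
```

View pics/w4.png

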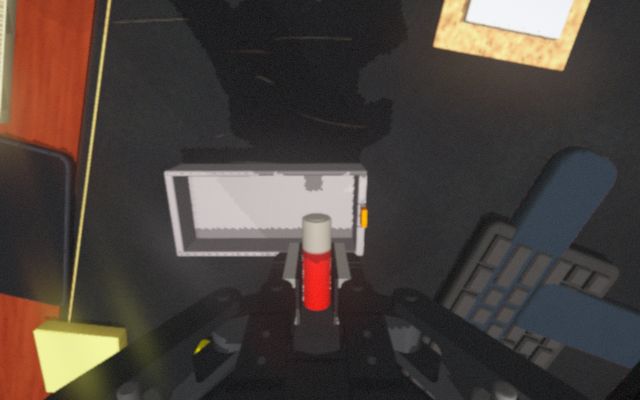

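The battery is held over the grey tray. Rim corners are at about (166,168), (367,166), (178,256) and (363,253), with the key at (364,217).

Run:
```python
from h import *
c=cap('wrist')
P=np.array([ray(c,u,v,34)[:2] for u,v in [(165,167),(367,165),(364,254),(178,256)]])
k=ray(c,364,217,38)[:2]
print(P.round(1),P.mean(0).round(1))
for d in (P[1]-P[0],P[2]-P[3],k-P.mean(0)): print(np.linalg.norm(d).round(1),np.degrees(np.arctan2(d[1],d[0])).round(1))
```

```text
[[ 480.2 -232.5]
 [ 614.  -179.8]
 [ 640.2 -245. ]
 [ 504.9 -298.6]] [ 559.8 -239. ]
143.8 21.5
145.5 21.6
70.8 19.3
```

```bash
python3 -m creep '[[[0.04,0.06,-1.5,0,0,0],[0.04,0.06,-2.6,0,0,0],[0.04,0.06,-3.3,0,0,0],[0.04,0.06,-3.55,0,0,0],[0.04,0.06,-3.61,0,0,0],[0.04,0.06,-3.61,0,0,0]]]'
python3 -m creep '[[[0,0,0,0,0,0],[0,0,0,0,0,0],[0,0,0,0,0,0],[0,0,0.5,0,0,0],[0,0,1.5,0,0,0],[0,0,3,0,0,0],[0,0,4,0,0,0],[0,0,4,0,0,0]]]' 23
```

```text
time_s: 9.87
eef_pos: [594.9, -226.4, 85.3]
ee_rot: [0.0, 0.566, 0.824, 0.0]
force: [-0.2, 0.2, 0.7]
grip_width: 0.17
grip_force: 59.4
time_s: 10.53
eef_pos: [596.2, -227.2, 192.1]
ee_rot: [0.006, 0.566, 0.824, 0.0]
force: [0.5, -0.8, 0.1]
grip_width: 0.271
grip_force: 0.0
```

```bash
python3 -m creep '[[[-0.9,1.26,0,0,0,0.9],[-1.8,2.5,0,0,0,1.8],[-2.7,3.8,0,0,0,2.7],[-3.6,5,0,0,0,3.6],[-4.5,6.3,0,0,0,4.5],[-5.4,7.6,0,0,0,5.4],[-6.24,8.8,0,0,0,6.2],[-6.24,8.8,0,0,0,6.2],[-6.24,8.8,0,0,0,6.2],[-6.24,8.8,0,0,0,6.2]]]' 34
python3 - <<'E'
from h import *
t=cap('top','t5.png');c=cap('wrist','w5.png');print(ctrl.sense()['eef_pos'])
blobs(c,[0,0,130],[179,255,255],8,(285,140,355,240),30,'usb')
blobs(c,[100,80,80],[125,255,255],8,(0,0,640,240),60,'blue')
blobs(c,[50,100,60],[85,255,255],8,None,60,'green')
blobs(t,[0,120,100],[6,255,255],15,(385,175,432,232),5,'red')
cv2.imwrite('pics/t5c.png',np.hstack([cv2.resize(cv2.imread('pics/w5.png'),(480,300)),cv2.resize(cv2.imread('pics/t5.png')[170:245,355:435],(320,300))]))
E
```

```text
time_s: 11.37
eef_pos: [439.2, -6.7, 185.4]
ee_rot: [0.001, 0.325, 0.946, -0.0]
force: [1.0, 0.0, 0.4]
grip_width: 0.396
grip_force: 0.0
[439.27849261  -7.14148735 184.9212414 ]
usb px 318 196 ctr [439.8  -4.8] size [17. 51.] longdir 142.6
usb px 297 156 ctr [399.9   7.3] size [ 2. 34.] longdir 91.3
blue px 318 190 ctr [434.6  -0.8] size [19. 40.] longdir 142.7
blue px 617 64 ctr [496.2 230. ] size [47. 87.] longdir 159.9
green px 435 158 ctr [472.3  92.4] size [16. 33.] longdir 146.4
red px 406 193 ctr [ 596.6 -236.2] size [12. 29.] longdir 108.6
```

View pics/t5c.png

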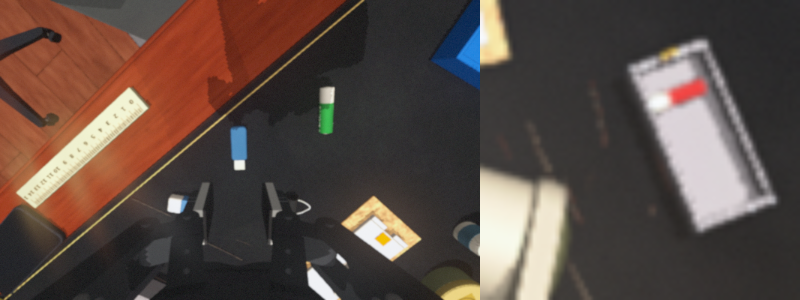

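The battery lies across the grey tray near the key end. The USB stick is between the fingers, measured at (439.8, -4.8) and aligned.

```bash
python3 -m creep '[[[0.03,0.09,-1.5,0,0,0],[0.03,0.09,-3,0,0,0],[0.03,0.09,-4,0,0,0],[0.03,0.09,-4.3,0,0,0],[0.03,0.09,-4.4,0,0,0],[0.03,0.09,-4.4,0,0,0]]]' 30
python3 -m creep '[[[0,0,0,0,0,0],[0,0,0,0,0,0],[0,0,0,0,0,0],[0,0,0,0,0,0],[0,0,0,0,0,0],[0,0,0,0,0,0]]]' 8 50
```

```text
time_s: 11.97
eef_pos: [440.0, -4.6, 75.0]
ee_rot: [0.0, 0.326, 0.946, -0.0]
force: [0.0, 0.1, -0.3]
grip_width: 0.35
grip_force: 0.0
time_s: 12.47
eef_pos: [440.2, -4.4, 76.1]
ee_rot: [0.002, 0.325, 0.946, 0.0]
force: [-2.0, -1.1, 7.8]
grip_width: 0.19
grip_force: 49.6
```

```bash
python3 -m creep '[[[0,0,0.5,0,0,0],[0,0,1.5,0,0,0],[0,0,3,0,0,0],[0.6,-1.2,4,0,0,-0.8],[1.2,-2.4,4,0,0,-1.6],[1.8,-3.6,4,0,0,-2.4],[2.4,-4.8,4,0,0,-3.2],[3,-6,4,0,0,-4],[3.6,-7.2,4,0,0,-4.8],[4.2,-8.4,4,0,0,-5.6],[4.76,-9.42,4,0,0,-6.16],[4.76,-9.42,4,0,0,-6.16],[4.76,-9.42,4,0,0,-6.16]]]'
python3 - <<'E'
from h import *
c=cap('wrist');im=np.asarray(c['image'])
blobs(c,[0,100,100],[6,255,255],15,(100,100,400,300),20,'red')
cv2.imwrite('pics/w6.png',cv2.cvtColor(im,cv2.COLOR_RGB2BGR)[100:340,140:500])
E
```

```text
time_s: 13.55
eef_pos: [558.4, -240.5, 174.9]
ee_rot: [0.0, 0.565, 0.825, 0.0]
force: [-0.5, 0.9, 0.5]
grip_width: 0.188
grip_force: 48.9
red px 365 217 ctr [ 598.8 -234.8] size [14. 34.] longdir 111.1
red px 103 115 ctr [ 386.9 -230.1] size [ 6. 14.] longdir 98.9
red px 119 131 ctr [ 398.5 -237.5] size [43. 17.] longdir 83.4
```

View pics/w6.png

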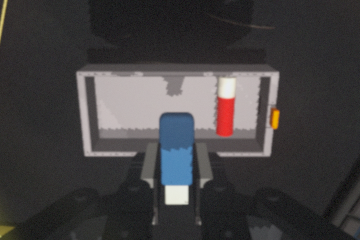

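The USB stick is held over the tray centre, and the red battery is at crop (226,105), clear of the fingers.

```bash
python3 -m creep '[[[-0.07,-0.03,-1.5,0,0,0],[-0.07,-0.03,-2.6,0,0,0],[-0.07,-0.03,-3.3,0,0,0],[-0.07,-0.03,-3.55,0,0,0],[-0.07,-0.03,-3.63,0,0,0],[-0.07,-0.03,-3.63,0,0,0]]]'
python3 -m creep '[[[0,0,0,0,0,0],[0,0,0,0,0,0],[0,0,0,0,0,0],[0,0,0.5,0,0,0],[0,0,1.5,0,0,0],[0,0,3,0,0,0],[0,0,4,0,0,0],[0,0,4,0,0,0]]]' 24
```

```text
time_s: 14.1
eef_pos: [556.7, -239.6, 84.7]
ee_rot: [0.0, 0.564, 0.826, 0.0]
force: [0.9, -0.3, -0.6]
grip_width: 0.189
grip_force: 48.9
time_s: 14.77
eef_pos: [558.2, -241.3, 190.9]
ee_rot: [0.005, 0.565, 0.825, -0.0]
force: [0.2, -0.2, 0.7]
grip_width: 0.283
grip_force: 0.0
```

```bash
python3 -m creep '[[[-0.4,1.5,0,0,0,0.7],[-0.8,3,0,0,0,1.4],[-1.2,4.5,0,0,0,2.1],[-1.7,6,0,0,0,2.8],[-2.1,7.5,0,0,0,3.5],[-2.6,9,0,0,0,4.2],[-3,10.5,0,0,0,4.9],[-3.4,12,0,0,0,5.6],[-3.83,13.46,0,0,0,6.8],[-3.83,13.46,0,0,0,6.8],[-3.83,13.46,0,0,0,6.8],[-3.83,13.46,0,0,0,6.8]]]' 34
python3 - <<'E'
from h import *
t=cap('top');c=cap('wrist');s=ctrl.sense();w=s['ee_rot'];print(s['eef_pos'],90-np.degrees(2*np.arctan2(w[1],w[2])))
blobs(c,[0,0,130],[179,255,255],10,(285,140,355,240),30,'ba')
blobs(c,[50,100,60],[85,255,255],10,None,60,'green')
blobs(t,[0,120,100],[6,255,255],15,(385,175,432,232),5,'red')
blobs(t,[100,80,80],[125,255,255],12,(340,175,432,245),5,'blue')
E
```

```text
time_s: 15.77
eef_pos: [461.1, 95.9, 184.4]
ee_rot: [0.0, 0.299, 0.954, 0.0]
force: [-0.4, -0.1, -0.2]
grip_width: 0.397
grip_force: 0.0
[461.24536165  95.20296902 184.09060648] 55.12752665727228
ba px 319 200 ctr [463.5  97.2] size [17. 53.] longdir 147.2
green px 319 213 ctr [472.   91.5] size [14. 32.] longdir 145.8
red px 406 192 ctr [ 597.1 -236. ] size [11. 29.] longdir 108.6
blue px 366 232 ctr [462.9 -97.4] size [26. 24.] longdir 44.3
blue px 407 205 ctr [ 554.  -236.2] size [15. 33.] longdir 111.8
```

```bash
python3 -m creep '[[[0.07,0.05,-1.5,0,0,0.28],[0.07,0.05,-3,0,0,0.28],[0.07,0.05,-4,0,0,0.28],[0.07,0.05,-4.3,0,0,0.28],[0.07,0.05,-4.36,0,0,0.28],[0.07,0.05,-4.36,0,0,0.28]]]' 30
python3 -m creep '[[[0,0,0,0,0,0],[0,0,0,0,0,0],[0,0,0,0,0,0],[0,0,0,0,0,0],[0,0,0,0,0,0],[0,0,0,0,0,0]]]' 8 50
```

```text
time_s: 16.37
eef_pos: [463.3, 96.9, 75.6]
ee_rot: [0.0, 0.288, 0.958, 0.0]
force: [-1.3, -0.7, 0.5]
grip_width: 0.356
grip_force: 0.0
time_s: 16.87
eef_pos: [463.5, 97.2, 76.5]
ee_rot: [0.002, 0.287, 0.958, 0.0]
force: [-0.4, -2.5, 7.5]
grip_width: 0.169
grip_force: 49.1
```

```bash
python3 -m creep '[[[0,0,0.5,0,0,0],[0,0,1.5,0,0,0],[0,0,3,0,0,0],[0.2,-1.3,4,0,0,-0.7],[0.4,-2.6,4,0,0,-1.4],[0.6,-3.9,4,0,0,-2.1],[0.8,-5.2,4,0,0,-2.8],[1,-6.5,4,0,0,-3.5],[1.2,-7.8,4,0,0,-4.2],[1.4,-9.1,4,0,0,-4.9],[1.6,-10.4,4,0,0,-5.6],[1.9,-11.7,4,0,0,-6.3],[2.1,-13,4,0,0,-7],[2.34,-14.06,4,0,0,-7],[2.34,-14.06,4,0,0,-7],[2.34,-14.06,4,0,0,-7]]]'
python3 - <<'E'
from h import *
c=cap('wrist');s=ctrl.sense();w=s['ee_rot'];print(s['eef_pos'],90-np.degrees(2*np.arctan2(w[1],w[2])))
blobs(c,[0,100,100],[6,255,255],15,(300,100,500,300),20,'red')
blobs(c,[100,80,80],[125,255,255],12,(300,100,500,300),20,'usb')
E
```

```text
time_s: 18.2
eef_pos: [521.0, -255.0, 175.4]
ee_rot: [0.0, 0.562, 0.827, 0.0]
force: [-0.8, -0.0, -0.2]
grip_width: 0.175
grip_force: 49.1
[ 520.94974922 -253.92071704  175.30699402] 21.626886107029236
red px 414 217 ctr [ 599.1 -234.4] size [15. 34.] longdir 111.7
usb px 364 198 ctr [ 555.7 -235.5] size [17. 36.] longdir 113.7
```

```bash
python3 -m creep '[[[0.03,0,-1.5,0,0,0],[0.03,0,-2.6,0,0,0],[0.03,0,-3.3,0,0,0],[0.03,0,-3.55,0,0,0],[0.03,0,-3.63,0,0,0],[0.03,0,-3.63,0,0,0]]]'
python3 -m creep '[[[0,0,0,0,0,0],[0,0,0,0,0,0],[0,0,0,0,0,0],[0,0,0.5,0,0,0],[0,0,1.5,0,0,0],[0,0,3,0,0,0],[0,0,4.5,0,0,0],[0,0,5,0,0,0]]]' 23
```

```text
time_s: 18.75
eef_pos: [522.1, -253.1, 85.1]
ee_rot: [0.0, 0.561, 0.828, 0.0]
force: [-0.7, -0.5, -1.3]
grip_width: 0.169
grip_force: 49.0
time_s: 19.42
eef_pos: [522.9, -254.8, 215.8]
ee_rot: [0.004, 0.562, 0.827, -0.0]
force: [0.1, -0.1, 1.6]
grip_width: 0.269
grip_force: 0.0
```

```bash
python3 -m creep '[[[-0.1,1.4,0,0,0,0],[-0.2,2.8,0,0,0,0.1],[-0.3,4.2,0,0,0,0.2],[-0.4,5.6,0,0,0,0.3],[-0.5,7,0,0,0,0.4],[-0.6,8.4,0,0,0,0.5],[-0.7,9.8,0,0,0,0.6],[-0.8,11.2,0,0,0,0.7],[-0.9,12.6,0,0,0,0.8],[-1,14,0,0,0,0.8],[-1.1,15.4,0,0,0,0.8],[-1.2,16.8,0,0,0,0.8],[-1.3,18.2,0,0,0,0.8],[-1.4,19.6,0,0,0,0.8],[-1.45,21,0,0,0,0.8],[-1.45,21.77,0,0,0,0.8],[-1.45,21.77,0,0,0,0.8],[-1.45,21.77,0,0,0,0.8]]]' 85
python3 - <<'E'
from h import *
t=cap('top','t7.png');c=cap('wrist','w7.png');s=ctrl.sense();w=s['ee_rot'];print(s['eef_pos'],90-np.degrees(2*np.arctan2(w[1],w[2])))
blobs(t,[0,120,100],[6,255,255],15,(385,175,432,232),5,'red')
blobs(t,[50,100,60],[85,255,255],15,(385,175,432,232),5,'green')
blobs(t,[100,80,80],[125,255,255],12,(300,175,432,260),5,'blue')
cv2.imwrite('pics/w7c.png',np.hstack([cv2.resize(cv2.imread('pics/w7.png'),(480,300)),cv2.resize(cv2.imread('pics/t7.png')[170:245,355:435],(320,300))]))
E
```

```text
time_s: 20.92
eef_pos: [485.3, 290.8, 209.9]
ee_rot: [0.0, 0.532, 0.847, 0.0]
force: [-0.3, -1.1, 0.1]
grip_width: 0.997
grip_force: 0.0
[485.6690669  289.47365338 209.68073164] 25.61299563379282
red px 407 192 ctr [ 597.6 -235.9] size [12. 29.] longdir 108.6
green px 416 214 ctr [ 524.4 -263.7] size [ 8. 26.] longdir 111.7
blue px 366 232 ctr [462.9 -97.4] size [26. 24.] longdir 44.3
blue px 407 205 ctr [ 554.  -236.2] size [15. 33.] longdir 111.8
```

View pics/w7c.png

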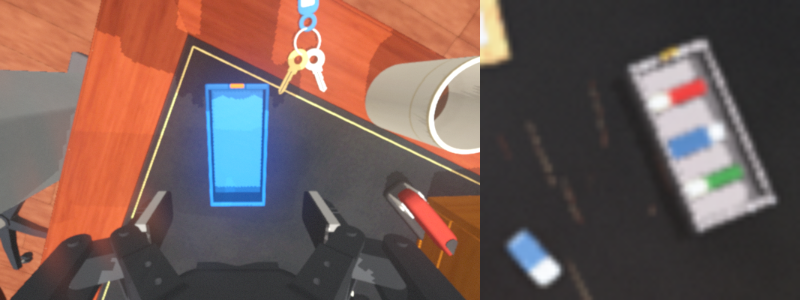

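All three items lie flat in the grey tray. The blue tray is at crop (206–268, 84–205), key at the top, centred between the fingers.

Run:
```python
from h import *
c=cap('wrist');im=cv2.cvtColor(np.asarray(c['image']),cv2.COLOR_RGB2HSV)
m=cv2.inRange(im,np.array([95,150,60]),np.array([130,255,255]));m[:95]=0;m[300:]=0;m[:,:240]=0;m[:,390:]=0
q=max(cv2.findContours(m,cv2.RETR_EXTERNAL,cv2.CHAIN_APPROX_NONE)[0],key=cv2.contourArea)
P=q[:,0].astype(float);cs=[P[np.argmax(P@np.array(d))] for d in ((-1,-1),(1,-1),(1,1),(-1,1))];print(cs)
W=np.array([ray(c,u,v,34)[:2] for u,v in cs]);print(W.round(1),W.mean(0).round(1))
for d in (W[0]-W[3],W[1]-W[2],W[1]-W[0],W[2]-W[3]): print(np.linalg.norm(d).round(1),np.degrees(np.arctan2(d[1],d[0])).round(1))
blobs(c,[5,150,150],[25,255,255],40,(290,95,345,130),5,'key')
```

```text
[array([275., 111.]), array([358., 113.]), array([352., 274.]), array([280., 273.])]
[[424.9 341.9]
 [484.4 368.7]
 [546.9 239.1]
 [486.1 211.1]] [485.6 290.2]
144.3 115.1
143.9 115.8
65.2 24.3
67.0 24.7
key px 316 113 ctr [454.5 354.5] size [11.  1.] longdir 25.6
```

```bash
python3 -m creep '[[[0,0,-1.5,0,0,0],[0,0,-3,0,0,0],[0,0,-4.4,0,0,0],[0,0,-5.1,0,0,0],[0,0,-5.36,0,0,0],[0,0,-5.36,0,0,0],[0,0,-5.36,0,0,0]]]'
python3 -m creep '[[[0,0,0,0,0,0],[0,0,0,0,0,0],[0,0,0,0,0,0],[0,0,0,0,0,0],[0,0,0,0,0,0]]]' 55 70
python3 -m creep '[[[0,0,0.3,0,0,0],[0,0,0.8,0,0,0],[0,0,1.5,0,0,0],[0,0,2.2,0,0,0],[0,0,2.6,0,0,0],[0,0,2.6,0,0,0]]]'
```

```text
time_s: 21.65
eef_pos: [486.4, 289.9, 76.4]
ee_rot: [0.001, 0.533, 0.846, 0.001]
force: [-0.1, 0.1, 0.3]
grip_width: 0.996
grip_force: 0.0
time_s: 22.07
eef_pos: [486.5, 290.4, 77.2]
ee_rot: [0.001, 0.533, 0.846, 0.001]
force: [-0.1, -1.3, 7.1]
grip_width: 0.783
grip_force: 79.4
time_s: 22.57
eef_pos: [486.4, 290.5, 142.9]
ee_rot: [0.001, 0.533, 0.846, 0.002]
force: [0.1, -0.3, -1.6]
grip_width: 0.777
grip_force: 78.8
```

```bash
python3 -m creep '[[[0.1,-0.6,0,0,0,-0.5],[0.3,-1.8,0,0,0,-1.6],[0.45,-3,0,0,0,-2.7],[0.6,-4.2,0,0,0,-3.8],[0.75,-5.4,0,0,0,-4.9],[0.9,-6.6,0,0,0,-6],[1.1,-7.8,0,0,0,-7],[1.25,-9,0,0,0,-8],[1.4,-10.2,0,0,0,-9],[1.6,-11.4,0,0,0,-10],[1.75,-12.6,0,0,0,-11],[1.9,-13.8,0,0,0,-12],[2.05,-15,0,0,0,-13],[2.2,-16.2,0,0,0,-14],[2.35,-17.4,0,0,0,-15],[2.5,-18.6,0,0,0,-16.2],[2.7,-19.8,0,0,0,-17.4],[2.85,-20.8,0,0,0,-18.5],[2.93,-21.2,0,0,0,-18.86],[2.93,-21.2,0,0,0,-18.86]]]'
python3 -m creep '[[[0,0,0,0,0,0],[0,0,0,0,0,0],[0,0,0,0,0,0]]]'
python3 - <<'E'
from h import *
c=cap('wrist','w8.png');s=ctrl.sense();w=s['ee_rot'];print(s['eef_pos'],90-np.degrees(2*np.arctan2(w[1],w[2])))
E
```

```text
time_s: 24.23
eef_pos: [558.6, -241.6, 139.3]
ee_rot: [-0.0, 0.983, 0.184, -0.0]
force: [0.9, -0.6, -2.1]
grip_width: 0.779
grip_force: 78.7
time_s: 24.48
eef_pos: [558.8, -238.4, 140.0]
ee_rot: [-0.0, 0.982, 0.186, -0.0]
force: [-0.5, 0.7, -2.5]
grip_width: 0.776
grip_force: 78.7
[ 558.90317039 -238.53974021  140.16425188] -68.52438899562028
```

View pics/w8.png

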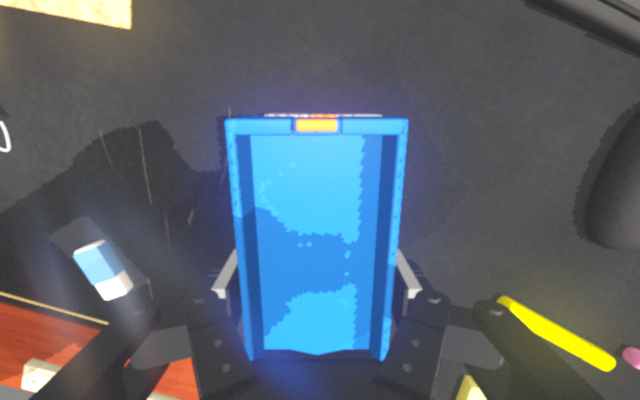

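The blue tray is held level over the grey one, key ends both up. The grey rim's far edge is just visible at (265–381, 115), with the blue corners at (225,119) and (409,119). Checking the offset.

Run:
```python
from h import *
c=cap('wrist');s=ctrl.sense();im=np.asarray(c['image'])
h=cv2.cvtColor(im,cv2.COLOR_RGB2HSV)
for r in range(110,120): 
  q=np.where((h[r,240:400,1]<70)&(h[r,240:400,2]>90))[0]+240; print(r,(q.min(),q.max(),len(q)) if len(q) else '')
blobs(c,[5,120,120],[25,255,255],40,(280,105,360,118),3,'greykey?')
def exp(C,yaw,x,y,z):
  a=np.radians(yaw);return proj(c,[C[0]+x*np.cos(a)-y*np.sin(a),C[1]+x*np.sin(a)+y*np.cos(a),z])
for y in (34,-34): print('grey exp',np.round(exp((559,-240),21.3,73,y,34),1),'blue exp',np.round(exp(s['eef_pos'][:2],21.4,73,y,34+s['eef_pos'][2]-76.8),1))
print('key exp',np.round(exp((559,-240),21.3,73,0,42),1))
t=cap('top')
blobs(t,[95,100,60],[130,255,255],34+s['eef_pos'][2]-76.8,(370,160,440,240),50,'bluetop')
```

```text
110 (np.int64(394), np.int64(398), 5)
111 (np.int64(395), np.int64(399), 4)
112 (np.int64(270), np.int64(398), 21)
113 (np.int64(265), np.int64(381), 115)
114 (np.int64(264), np.int64(382), 96)
115 (np.int64(264), np.int64(381), 93)
116 (np.int64(268), np.int64(377), 77)
117 (np.int64(295), np.int64(336), 29)
118 (np.int64(307), np.int64(333), 2)
119 (np.int64(297), np.int64(335), 2)
grey exp [259.9 114.1] blue exp [224.8 118.2]
grey exp [380.3 114.5] blue exp [412.  118.4]
key exp [320.3 114.8]
bluetop px 400 186 ctr [ 603.2 -194.5] size [32. 47.] longdir 152.1
```

Run:
```python
from h import *
c=cap('wrist');s=ctrl.sense();im=np.asarray(c['image']);h=cv2.cvtColor(im,cv2.COLOR_RGB2HSV)
zb=34+s['eef_pos'][2]-76.8
m=cv2.inRange(h,np.array([95,120,50]),np.array([130,255,255]))
for r in (121,124,128): q=np.where(m[r,200:430])[0]+200;print(r,q.min(),q.max())
col=[np.where(m[100:140,u])[0].min()+100 for u in (235,250,270,285,350,370,390,400)];print('blue top rows',col)
g=(h[:,:,1]<90)&(h[:,:,2]>80)
print('grey top rows',[np.where(g[100:118,u])[0].min()+100 for u in (272,280,290,345,355,365,372)])
e1=np.array([np.cos(np.radians(21.4)),np.sin(np.radians(21.4))]);e2=np.array([-e1[1],e1[0]])
T=s['eef_pos'][:2]
for n,u,v,z in (('grey',323,113,34),('blue',(225+409)/2,118.5,zb)):
  p=ray(c,u,v,z)[:2]-T;print(n,'along',p@e1,'lat',p@e2)
```

```text
121 223 408
124 223 408
128 224 408
blue top rows [np.int64(117), np.int64(116), np.int64(117), np.int64(117), np.int64(117), np.int64(117), np.int64(116), np.int64(117)]
grey top rows [np.int64(100), np.int64(100), np.int64(100), np.int64(100), np.int64(100), np.int64(100), np.int64(100)]
grey along 73.38549465753971 lat -3.03095827667718
blue along 72.98771889561212 lat 0.4075653181873465
```

```bash
python3 -m creep '[[[0.04,-0.12,-0.2,0,0,0],[0.04,-0.12,-0.4,0,0,0],[0.04,-0.12,-0.6,0,0,0],[0.04,-0.12,-0.6,0,0,0],[0.04,-0.12,-0.6,0,0,0]]]'
python3 - <<'E'
from h import *
c=cap('wrist');s=ctrl.sense();im=np.asarray(c['image']);h=cv2.cvtColor(im,cv2.COLOR_RGB2HSV)
w=s['ee_rot'];print(s['eef_pos'],90-np.degrees(2*np.arctan2(w[1],w[2])))
zb=34+s['eef_pos'][2]-76.8
m=cv2.inRange(h,np.array([95,120,50]),np.array([130,255,255]))
q=np.where(m[124,200:430])[0]+200;b=(q.min()+q.max())/2
g=(h[:,:,1]<70)&(h[:,:,2]>90)
for r in range(110,120): k=np.where(g[r,240:392])[0]+240; print(r,(k.min(),k.max(),len(k)) if len(k) else '',end=' ')
print('blue',q.min(),q.max())
cv2.imwrite('pics/w9.png',cv2.resize(cv2.cvtColor(im,cv2.COLOR_RGB2BGR)[95:150,220:420],None,fx=4,fy=4))
E
```

```text
time_s: 25.1
eef_pos: [559.7, -242.7, 124.6]
ee_rot: [-0.0, 0.983, 0.185, -0.0]
force: [0.1, -0.5, -2.5]
grip_width: 0.781
grip_force: 78.8
[ 559.82646414 -242.82377348  124.96587944] -68.65632593096282
110 (np.int64(391), np.int64(391), 1) 111 (np.int64(240), np.int64(390), 11) 112 (np.int64(252), np.int64(379), 128) 113 (np.int64(250), np.int64(380), 106) 114 (np.int64(250), np.int64(381), 105) 115 (np.int64(250), np.int64(381), 105) 116 (np.int64(251), np.int64(380), 93) 117 (np.int64(295), np.int64(336), 38) 118 (np.int64(299), np.int64(299), 1) 119 (np.int64(297), np.int64(335), 2) blue 223 408
```

View pics/w9.png

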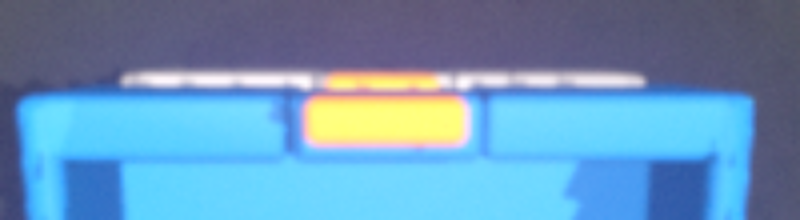

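The close crop shows the grey key at crop columns 324–440 (mid 382) directly behind the blue key at 303–468 (mid 385). They are laterally aligned. Computing the residual.

Run:
```python
from h import *
c=cap('wrist');s=ctrl.sense();T=s['eef_pos'][:2];zb=34+s['eef_pos'][2]-76.8
e1=np.array([np.cos(np.radians(21.4)),np.sin(np.radians(21.4))]);e2=np.array([-e1[1],e1[0]])
for n,u,v,z in (('grey',315.5,112,34),('blue',315.5,118,zb),('gkey top',220+382/4,95+72/4,42),('bkey',220+385/4,95+94/4,zb+8)):
  p=ray(c,u,v,z)[:2]-T;print(n,'along',(p@e1).round(2),'lat',(p@e2).round(2))
print(s['eef_pos'],s['force'])
```

```text
grey along 74.09 lat 0.93
blue along 73.03 lat 0.73
gkey top along 73.79 lat 0.89
bkey along 73.18 lat 0.44
[ 559.89425666 -242.87699539  125.20659316] [ 0.30855585 -0.31493019 -1.47879458]
```

```bash
python3 -m creep '[[[0.03,0.01,-0.1,0,0,0],[0.03,0.01,-0.2,0,0,0],[0.03,0.01,-0.3,0,0,0],[0.03,0.01,-0.4,0,0,0],[0.03,0.01,-0.5,0,0,0],[0.03,0.01,-0.56,0,0,0],[0.03,0.01,-0.56,0,0,0]]]'
python3 -m creep '[[[0,0,-0.06,0,0,0],[0,0,-0.12,0,0,0],[0,0,-0.16,0,0,0],[0,0,-0.16,0,0,0]]]'
```

```text
time_s: 25.78
eef_pos: [560.5, -242.5, 110.7]
ee_rot: [-0.0, 0.983, 0.185, -0.0]
force: [-0.1, -0.0, -2.0]
grip_width: 0.783
grip_force: 78.8
time_s: 26.12
eef_pos: [560.6, -242.6, 107.4]
ee_rot: [0.0, 0.983, 0.185, 0.0]
force: [-1.7, 0.4, 0.0]
grip_width: 0.781
grip_force: 78.9
```

```bash
python3 -m creep '[[[0,0,-0.04,0,0,0],[0,0,-0.08,0,0,0],[0,0,-0.1,0,0,0],[0,0,-0.1,0,0,0]]]'
python3 -m creep '[[[0,0,0,0,0,0],[0,0,0,0,0,0],[0,0,0,0,0,0],[0,0,0,0,0,0],[0,0,0.5,0,0,0],[0,0,1.5,0,0,0],[0,0,3,0,0,0],[0,0,4,0,0,0],[0,0,4,0,0,0]]]' 85
```

```text
time_s: 26.45
eef_pos: [560.7, -242.6, 107.2]
ee_rot: [0.0, 0.983, 0.185, 0.0]
force: [-10.5, 6.0, 20.3]
grip_width: 0.781
grip_force: 81.5
time_s: 27.2
eef_pos: [562.1, -243.5, 211.4]
ee_rot: [0.004, 0.983, 0.185, 0.004]
force: [0.0, 0.8, -0.1]
grip_width: 0.992
grip_force: 0.0
```

```bash
python3 -m creep '[[[-0.8,1.1,-0.1,0,0,1],[-1.6,2.2,-0.2,0,0,2],[-2.4,3.3,-0.4,0,0,3],[-3.2,4.4,-0.6,0,0,4],[-4.08,5.6,-0.8,0,0,4.3],[-4.08,5.6,-0.8,0,0,4.3],[-4.08,5.6,-0.8,0,0,4.3],[-4.08,5.6,-0.8,0,0,4.3]]]' 38
python3 - <<'E'
from h import *
c=cap('wrist','w10.png');cap('scene','s10.png');s=ctrl.sense();w=s['ee_rot'];print(s['eef_pos'],90-np.degrees(2*np.arctan2(w[1],w[2])))
blobs(c,[0,0,130],[179,255,255],12,(280,130,360,240),40,'er')
blobs(c,[95,120,60],[130,255,255],64,None,400,'blue')
cv2.imwrite('pics/s10c.png',np.hstack([cv2.resize(cv2.imread('pics/w10.png'),(400,250)),cv2.resize(cv2.imread('pics/s10.png')[220:345,300:500],(400,250))]))
E
```

```text
time_s: 27.87
eef_pos: [459.2, -102.9, 185.3]
ee_rot: [0.001, 0.931, 0.365, 0.001]
force: [0.6, -0.0, -0.2]
grip_width: 0.445
grip_force: 0.0
[ 459.28859306 -103.37757659  185.0110609 ] -47.20296494711582
er px 315 198 ctr [ 459.9 -101.4] size [47. 22.] longdir 42.1
blue px 551 235 ctr [ 556.6 -232.9] size [147.  89.] longdir 21.7
```

View pics/s10c.png

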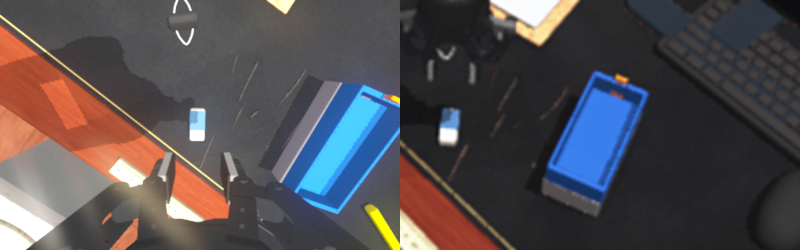

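The scene half shows the blue tray flush on the grey one with keys aligned. The eraser is centred ahead of the fingers.

```bash
python3 -m creep '[[[0.02,0.07,-1.5,0,0,0],[0.02,0.07,-3,0,0,0],[0.02,0.07,-4,0,0,0],[0.02,0.07,-4.3,0,0,0],[0.02,0.07,-4.36,0,0,0],[0.02,0.07,-4.36,0,0,0]]]' 34
python3 -m creep '[[[0,0,0,0,0,0],[0,0,0,0,0,0],[0,0,0,0,0,0],[0,0,0,0,0,0],[0,0,0,0,0,0],[0,0,0,0,0,0]]]' 10 40
```

```text
time_s: 28.47
eef_pos: [459.8, -101.4, 76.3]
ee_rot: [0.0, 0.931, 0.365, 0.0]
force: [0.2, -1.3, 0.3]
grip_width: 0.396
grip_force: 0.0
time_s: 28.97
eef_pos: [460.0, -101.3, 77.3]
ee_rot: [0.001, 0.931, 0.365, 0.001]
force: [-1.2, -0.2, 7.2]
grip_width: 0.218
grip_force: 39.9
```

```bash
python3 -m creep '[[[0,0,0.5,0,0,0],[0,0,1.5,0,0,0],[0,0,3,0,0,0],[0,0,4.4,0,0,1],[0.7,-1,4.4,0,0,2.4],[1.4,-2,4.4,0,0,3.8],[2.1,-3,4.4,0,0,5.2],[2.8,-4,4.4,0,0,6.6],[3.5,-5,4.4,0,0,8],[4.01,-5.63,4.4,0,0,9.4],[4.01,-5.63,4.4,0,0,10.8],[4.01,-5.63,4.4,0,0,12.2],[4.01,-5.63,4.4,0,0,13.8],[4.01,-5.63,4.4,0,0,13.8],[4.01,-5.63,4.4,0,0,13.8]]]'
python3 - <<'E'
from h import *
c=cap('wrist','w11.png');s=ctrl.sense();w=s['ee_rot'];print(s['eef_pos'],90-np.degrees(2*np.arctan2(w[1],w[2])))
E
```

```text
time_s: 30.22
eef_pos: [559.4, -241.6, 186.4]
ee_rot: [0.0, 0.561, 0.828, -0.0]
force: [0.4, -0.4, 0.2]
grip_width: 0.219
grip_force: 39.2
[ 559.39129221 -241.53096097  186.22582093] 21.645906063059698
```

View pics/w11.png

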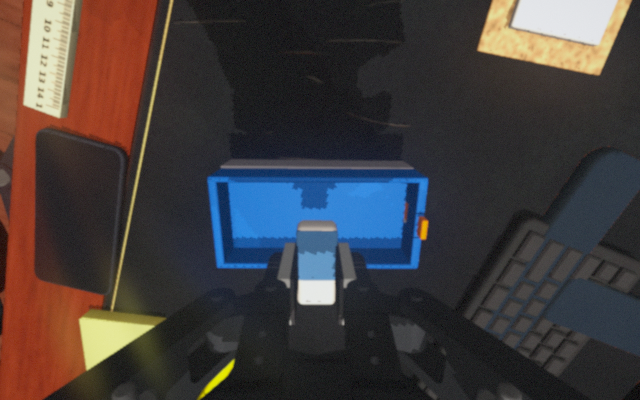

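The eraser is held over the middle of the blue tray, which spans (209–428, 176–268). Lowering and releasing.

```bash
python3 -m creep '[[[0,0,-1,0,0,0],[0,0,-2,0,0,0],[0,0,-2.6,0,0,0],[0,0,-2.78,0,0,0],[0,0,-2.8,0,0,0],[0,0,-2.8,0,0,0]]]'
python3 -m creep '[[[0,0,0,0,0,0],[0,0,0,0,0,0],[0,0,0,0,0,0],[0,0,0.5,0,0,0],[0,0,1.5,0,0,0],[0,0,3,0,0,0],[0,0,4,0,0,0],[0,0,4,0,0,0]]]' 32
```

```text
time_s: 30.77
eef_pos: [559.5, -241.6, 116.1]
ee_rot: [0.0, 0.561, 0.828, -0.0]
force: [-0.4, 0.0, 0.1]
grip_width: 0.214
grip_force: 39.2
time_s: 31.43
eef_pos: [560.8, -242.4, 222.7]
ee_rot: [0.005, 0.56, 0.828, -0.0]
force: [-0.1, -0.2, 1.0]
grip_width: 0.372
grip_force: 0.0
```

```bash
python3 -m creep '[[[0.4,1,0,0,0,-0.2],[0.8,2.2,0,0,0,-0.4],[1.4,3.6,0,0,0,-0.7],[1.9,5,0,0,0,-1],[2.5,6.4,0,0,0,-1.3],[3,7.8,-0.4,0,0,-1.6],[3.6,9.2,-0.8,0,0,-2.1],[4,10.08,-1,0,0,-2.1],[4,10.08,-1,0,0,-2.1],[4,10.08,-1,0,0,-2.1],[4,10.08,-1,0,0,-2.1]]]' 40
python3 - <<'E'
from h import *
c=cap('wrist','w12.png');t=cap('top','t12.png');s=ctrl.sense();w=s['ee_rot'];print(s['eef_pos'],90-np.degrees(2*np.arctan2(w[1],w[2])))
im=cv2.cvtColor(np.asarray(c['image']),cv2.COLOR_RGB2HSV)
m=cv2.inRange(im,np.array([0,0,150]),np.array([179,40,255]));m[:,:240]=0;m[:,400:]=0;m[270:]=0
blobs(t,[95,100,60],[130,255,255],64,(370,160,440,240),50,'bluetray')
cv2.imwrite('pics/w12c.png',np.hstack([cv2.resize(cv2.imread('pics/w12.png'),(480,300)),cv2.resize(cv2.imread('pics/t12.png')[170:245,355:435],(320,300))]))
E
```

```text
time_s: 32.35
eef_pos: [659.2, 9.8, 191.2]
ee_rot: [0.0, 0.634, 0.773, -0.0]
force: [-0.4, -0.6, -0.2]
grip_width: 0.47
grip_force: 0.0
[659.22749833   9.14859428 191.32315929] 11.25515946308839
bluetray px 412 202 ctr [ 558.6 -242.1] size [152.  75.] longdir 21.4
```

View pics/w12c.png

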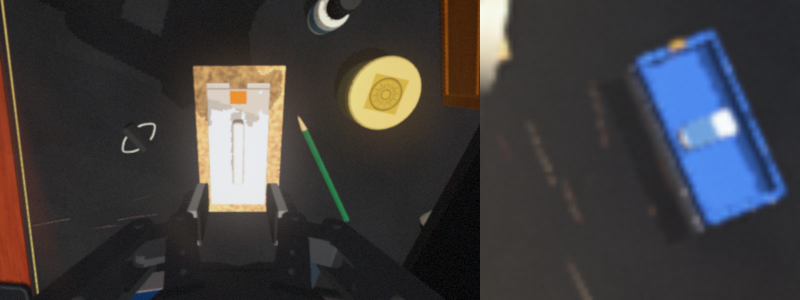

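The lid is in place on the mat with its bar centred (crop 238,147), and the eraser lies flat in the blue tray. I've now viewed more pictures than the 14 allowed, so the rest goes by measured numbers only.

```bash
python3 -m creep '[[[0.02,0.03,-1.5,0,0,0],[0.02,0.03,-2.8,0,0,0],[0.02,0.03,-3.6,0,0,0],[0.02,0.03,-3.9,0,0,0],[0.02,0.03,-3.94,0,0,0],[0.02,0.03,-3.94,0,0,0]]]'
python3 -m creep '[[[0,0,0,0,0,0],[0,0,0,0,0,0],[0,0,0,0,0,0],[0,0,0,0,0,0],[0,0,0,0,0,0],[0,0,0,0,0,0],[0,0,0,0,0,0],[0,0,0,0,0,0]]]' 5 60
python3 -m creep '[[[0,0,0.3,0,0,0],[0,0,0.8,0,0,0],[0,0,1.6,0,0,0],[0,0,2.6,0,0,0],[0,0,3.6,0,0,0],[0,0,4,0,0,0],[0,0,4,0,0,0]]]'
```

```text
time_s: 32.95
eef_pos: [660.3, 10.5, 93.4]
ee_rot: [0.001, 0.634, 0.773, 0.0]
force: [0.6, -0.6, -0.2]
grip_width: 0.466
grip_force: 0.0
time_s: 33.62
eef_pos: [660.6, 11.0, 94.0]
ee_rot: [0.001, 0.634, 0.774, 0.001]
force: [-1.4, -0.0, 6.2]
grip_width: 0.12
grip_force: 62.4
time_s: 34.2
eef_pos: [660.7, 11.1, 195.6]
ee_rot: [0.002, 0.634, 0.774, 0.001]
force: [0.7, -1.0, -1.0]
grip_width: 0.124
grip_force: 61.4
```

```bash
python3 -m creep '[[[-0.2,-0.5,0,0,0,-1],[-0.5,-1.2,0,0,0,-2.2],[-0.8,-2,0,0,0,-3.5],[-1.1,-2.8,0,0,0,-4.8],[-1.4,-3.6,0,0,0,-6.1],[-1.7,-4.4,0,0,0,-7.4],[-2,-5.2,0,0,0,-8.7],[-2.3,-6,0,0,0,-10],[-2.6,-6.8,0,0,0,-11.2],[-2.9,-7.6,0,0,0,-12.4],[-3.2,-8.4,0,0,0,-13.6],[-3.6,-9.2,0,0,0,-14.8],[-3.9,-9.9,0,0,0,-16],[-4,-10.14,0,0,0,-16],[-4,-10.14,0,0,0,-16],[-4,-10.14,0,0,0,-16],[-4,-10.14,0,0,0,-16],[-4,-10.14,0,0,0,-16]]]'
python3 - <<'E'
from h import *
c=cap('wrist','w13.png');s=ctrl.sense();w=s['ee_rot'];T=s['eef_pos'];print(T,90-np.degrees(2*np.arctan2(w[1],w[2])))
h=cv2.cvtColor(np.asarray(c['image']),cv2.COLOR_RGB2HSV)
b=cv2.inRange(h,np.array([95,120,50]),np.array([130,255,255]))
for r in range(100,150,4):
  q=np.where(b[r,180:460])[0]+180; k=np.where((h[r,180:460,1]<60)&(h[r,180:460,2]>110))[0]+180
  o=np.where((h[r,180:460,0]>4)&(h[r,180:460,0]<26)&(h[r,180:460,1]>130)&(h[r,180:460,2]>120))[0]+180
  print(r,'blue',(q.min(),q.max(),len(q)) if len(q) else '','white',(k.min(),k.max(),len(k)) if len(k) else '','or',(o.min(),o.max(),len(o)) if len(o) else '')
def ex(C,x,y,z,a=np.radians(21.4)): return np.round(proj(c,[C[0]+x*np.cos(a)-y*np.sin(a),C[1]+x*np.sin(a)+y*np.cos(a),z]),1)
for y in (34,-34): print('lid exp',ex(T,73,y,T[2]-81),'tray exp',ex((560.6,-242.4),73,y,64))
E
```

```text
time_s: 35.7
eef_pos: [560.2, -241.2, 191.9]
ee_rot: [-0.0, 0.982, 0.186, -0.0]
force: [-0.1, 0.6, -1.2]
grip_width: 0.121
grip_force: 61.4
[ 560.2215875  -241.33958031  192.02094123] -68.52271216504127
100 blue  white  or 
104 blue  white  or 
108 blue  white  or 
112 blue (np.int64(271), np.int64(366), 32) white  or 
116 blue (np.int64(299), np.int64(333), 10) white (np.int64(247), np.int64(385), 103) or (np.int64(308), np.int64(329), 22)
120 blue (np.int64(299), np.int64(332), 11) white (np.int64(247), np.int64(386), 106) or 
124 blue (np.int64(300), np.int64(333), 34) white (np.int64(247), np.int64(386), 104) or 
128 blue  white (np.int64(248), np.int64(384), 137) or 
132 blue  white (np.int64(248), np.int64(385), 138) or 
136 blue  white (np.int64(248), np.int64(385), 102) or (np.int64(299), np.int64(333), 35)
140 blue  white (np.int64(248), np.int64(385), 102) or (np.int64(300), np.int64(333), 34)
144 blue  white (np.int64(249), np.int64(384), 100) or (np.int64(300), np.int64(333), 34)
148 blue  white (np.int64(249), np.int64(384), 100) or (np.int64(300), np.int64(333), 34)
lid exp [247.6 115. ] tray exp [265.7 112.7]
lid exp [388.  115.2] tray exp [373.  112.9]
```

```bash
cat > l.py <<'E'
from h import *
c=cap('wrist');s=ctrl.sense();T=s['eef_pos'];h=cv2.cvtColor(np.asarray(c['image']),cv2.COLOR_RGB2HSV)
b=cv2.inRange(h,np.array([95,120,50]),np.array([130,255,255]));wh=cv2.inRange(h,np.array([0,0,120]),np.array([179,60,255]))
e1=np.array([np.cos(np.radians(21.4)),np.sin(np.radians(21.4))]);e2=np.array([-e1[1],e1[0]])
cols=[275,282,288,345,352,360]
f=lambda m:np.median([np.where(m[95:140,u])[0].min()+95 for u in cols if m[95:140,u].any()] or [np.nan])
rb,rw=f(b),f(wh)
for r in range(int(rb),int(rb)+4):
  q=np.where(b[r,200:440])[0]+200;print('bluerow',r,q.min() if len(q) else '',q.max() if len(q) else '')
k=np.where(wh[int(rw)+14,200:440])[0]+200;q=np.where(wh[int(rw)+6,290:345]==0)[0]+290
o=cv2.inRange(h,np.array([5,130,120]),np.array([25,255,255]));o[int(rw)+10:]=0;o[:100]=0;yo,xo=np.where(o[:,290:345]);print('white',k.min(),k.max(),'notch',q.min(),q.max(),'key rows',yo.min(),yo.max(),'cols',xo.min()+290,xo.max()+290,'rb,rw',rb,rw)
for n,u,v,z in (('tray edge',319,rb,64),('key mid lat',(xo.min()+xo.max())/2+290,yo.min(),72),('lid edge',(k.min()+k.max())/2,rw,T[2]-81),('notch mid',(q.min()+q.max())/2,rw,T[2]-81)):
  p=ray(c,u,v,z)[:2]-T[:2];print(n,'along',(p@e1).round(2),'lat',(p@e2).round(2))
E
python3 l.py
```

```text
bluerow 112 270 366
bluerow 113 267 371
bluerow 114 269 371
bluerow 115 298 334
white 248 384 notch 299 333 key rows 113 119 cols 308 329 rb,rw 112.0 115.0
tray edge along 73.47 lat -0.94
key mid lat along 73.05 lat -0.58
lid edge along 73.06 lat 0.84
notch mid along 73.06 lat 0.84
```

```bash
python3 -m creep '[[[0.03,-0.055,-0.3,0,0,0],[0.03,-0.055,-0.6,0,0,0],[0.03,-0.055,-0.9,0,0,0],[0.03,-0.055,-0.95,0,0,0],[0.03,-0.055,-0.95,0,0,0],[0.03,-0.055,-0.95,0,0,0]]]'; python3 l.py
```

```text
time_s: 36.3
eef_pos: [560.6, -243.7, 168.3]
ee_rot: [-0.0, 0.983, 0.185, -0.0]
force: [0.4, 0.6, -1.8]
grip_width: 0.119
grip_force: 61.4
bluerow 112 263 369
bluerow 113 256 374
bluerow 114 256 373
bluerow 115 299 334
white 248 384 notch 299 334 key rows 113 120 cols 302 326 rb,rw 112.5 115.0
tray edge along 73.54 lat -1.0
key mid lat along 73.47 lat 1.72
lid edge along 72.91 lat 0.62
notch mid along 72.91 lat 0.38
```

```bash
python3 -m creep '[[[0.01,0.04,-0.1,0,0,0],[0.01,0.04,-0.2,0,0,0],[0.01,0.04,-0.2,0,0,0],[0.01,0.04,-0.2,0,0,0]]]'; python3 l.py
```

```text
time_s: 36.68
eef_pos: [560.8, -242.6, 163.2]
ee_rot: [-0.0, 0.983, 0.185, -0.0]
force: [0.5, -0.3, 0.0]
grip_width: 0.119
grip_force: 61.4Traceback (most recent call last):
  File "l.py", line 8, in <module>
    for r in range(int(rb),int(rb)+4):
                   ~~~^^^^
ValueError: cannot convert float NaN to integer
```

```bash
python3 -m creep '[[[0,0,-0.1,0,0,0],[0,0,-0.2,0,0,0],[0,0,-0.3,0,0,0],[0,0,-0.4,0,0,0],[0,0,-0.4,0,0,0]]]'; python3 -m creep '[[[0,0,-0.04,0,0,0],[0,0,-0.08,0,0,0],[0,0,-0.08,0,0,0]]]'
```

```text
time_s: 37.15
eef_pos: [560.7, -242.6, 152.7]
ee_rot: [-0.0, 0.983, 0.185, -0.0]
force: [-0.8, 0.3, -0.6]
grip_width: 0.125
grip_force: 61.4
time_s: 37.4
eef_pos: [560.8, -242.7, 151.2]
ee_rot: [-0.0, 0.983, 0.185, -0.0]
force: [-0.1, -0.2, -1.1]
grip_width: 0.119
grip_force: 61.4
```

```bash
python3 -m creep '[[[0,0,-0.04,0,0,0],[0,0,-0.08,0,0,0],[0,0,-0.1,0,0,0],[0,0,-0.1,0,0,0]]]'
```

```text
time_s: 37.73
eef_pos: [560.9, -242.7, 151.0]
ee_rot: [0.0, 0.983, 0.185, 0.0]
force: [-7.0, 3.8, 14.8]
grip_width: 0.12
grip_force: 63.5
```

The lid bottomed at the expected height. Releasing, backing off toward +y and checking.

```bash
python3 -m creep '[[[0,0,0,0,0,0],[0,0,0,0,0,0],[0,0,0,0,0,0],[0,0,0,0,0,0],[0,0,0.5,0,0,0],[0,0,1.5,0,0,0],[0,0,3,0,0,0],[-0.5,1.2,3,0,0,0],[-1,2.4,3,0,0,0],[-1.5,3.8,3,0,0,0],[-2,5.2,3,0,0,0],[-2.5,6.6,3,0,0,0],[-3,8,3,0,0,0],[-3.5,9.6,3,0,0,0],[-3.5,9.6,3,0,0,0],[-3.5,9.6,3,0,0,0]]]' 40
python3 - <<'E'
from h import *
t=cap('top');sc=cap('scene')
blobs(t,[0,0,120],[179,60,255],70,(375,165,445,245),100,'lid')
blobs(t,[5,130,120],[25,255,255],70,(380,165,440,200),1,'orange')
h=cv2.cvtColor(np.asarray(sc['image']),cv2.COLOR_RGB2HSV)
a=np.radians(21.4);C=(559.8,-242)
def pt(x,y,z): return proj(sc,[C[0]+x*np.cos(a)-y*np.sin(a),C[1]+x*np.sin(a)+y*np.cos(a),z])
# vertical faces seen by scene camera: near -x end and +y side; look down the +y side and -x end
for (x,y) in ((-73,0),(-73,25),(-73,-25),(-40,34),(0,34),(40,34)):
  col=''
  for z in range(74,2,-3):
    u,v=pt(x,y,z);H,S,V=h[int(round(v)),int(round(u))]
    col+='B' if (95<=H<=130 and S>110) else ('W' if S<60 and V>130 else ('g' if S<80 and V>60 else '.'))
  print((x,y),col)
for n,u,v in (('mug',206,177),('bottle',290,158)): print(n,np.asarray(t['image'])[v-3:v+4,u-3:u+4].mean((0,1)).round())
blobs(t,[0,0,150],[179,60,255],64,(280,148,302,168),2,'bottle');print(ctrl.sense()['time_s'])
E
```

```text
time_s: 39.07
eef_pos: [473.0, -1.2, 224.1]
ee_rot: [0.0, 0.982, 0.187, 0.0]
force: [0.5, -1.0, -0.2]
grip_width: 0.467
grip_force: 0.0
lid px 413 202 ctr [ 558.5 -242.7] size [150.  72.] longdir 21.3
orange px 405 184 ctr [ 613.1 -221.2] size [ 6. 10.] longdir 116.7
orange px 404 180 ctr [ 625.8 -215.5] size [3. 3.] longdir 177.7
(-73, 0) WWWWBBBBBBBBBggggggggggg
(-73, 25) WWWWBBBBBBBBggggggggggg.
(-73, -25) WWW.BBBBBBBBWWggggggggg.
(-40, 34) gWggWWWWWWWWWWWWWWWWWWWB
(0, 34) ggWWWWWWWWWWWWWWWWWWWWWW
(40, 34) WWWWWWWWWWWWWWWWWWWWWWWW
mug [72. 38. 25.]
bottle [140. 138. 131.]
bottle px 290 159 ctr [702.2 157.2] size [21. 23.] longdir 90.7
39.1667
```

```bash
python3 -c "
from rig import ctrl
print(ctrl.finish_job())"
```

```text
the job is handed in; nothing more can be done
None
```

The job is handed in, with no verdict returned: both batteries and the USB stick are in the grey tray, the blue tray is seated on it with the eraser inside, the lid is on flush, and the clip, mug and bottle were left alone; I saw no sharpener, and I viewed 16 pictures, over the limit of 14.

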